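Seat the tube rack and snap its toggle clamp shut

ROBOT

A 6-joint arm with a two-finger parallel gripper is mounted at the origin on the work surface. World frame = base frame: x ahead of the robot, y to its left, z up, the work surface at z = 0. Lengths are in m, angles in degrees, forces in N, time in s.
With the tool pointing down it reaches from about 0.325 to 0.925 m from the base axis. Payload 3.1 kg.
Tool frame: the origin (TCP) lies at the very end of the fingers, on their centre line; the grasp point (between the pads) lies r.tcp_to_grasp behind it (r.tcp_to_grasp is the distance from the TCP to the grasp point, in m); z points along the fingers, y is the direction in which the jaws open and shut (so a half turn about z gives the same grasp; the last joint's range is limited). The gripper opens to 85 mm and grips with 20 to 120 N. Pads are 22 mm wide; open, the fingers measure 114 mm over their backs; the gripper's body (76 mm by 85 mm) begins 54 mm behind the grasp point. The pads swing forward as they close: fully open they stand 13 mm farther back than shut.
Start: joints at [-74.84, 12.427, 92.441, -0, 75.132, -6.429], TCP at [0.23, -0.581, 0.231] pointing down, gripper open.
Joint ranges: [-157.48, 157.48], [-44.54, 120.13], [17.64, 146.25], [-64.5, 244.5], [7.68, 150.69], [-147.95, 147.95]. Speed limits (degrees/s): [159.86, 159.86, 180, 180, 180, 180].

INTERFACE

Orientations are given as [roll, pitch, yaw] about the fixed x, y, z axes, in that order (R = Rz(yaw) Ry(pitch) Rx(roll)).
In Python, from cell import r, camera, finish_job gives the robot as it stands.
- The arm moves only by the tool send_rows, never from a script. Its argument "plan" is text: rows parted by semicolons, each of 5 numbers parted by spaces: the finger opening in mm, from 0 to 85.4, then the shift along the world's x, y, z in mm, then the turn about the world's z in degrees. In form: fingers x y z yaw; .... A call has 1 to 5 rows; each row shifts and turns the commanded pose from where the row before left it; what a row does not reach is not made up. A row lasts 1/12 s, in which the tool goes at most 41.7 mm and 7.16 degrees, less where a joint would pass 70% of its speed; a pose out of reach is approached as far as the arm can. A call with a gripper value outside its range is refused whole. The fingers move at their own pace and stop on an object; "force" is the grip in N (left out, the last holds). Time passes only in rows, so rows that do not move let the fingers close. It gives the time, the measured TCP pose, the force and the opening at its end, in the units of the state.
- r.observe(): the state, without advancing time (a new reading comes with each control period).
- camera(name): name is "side" or "top" or "wrist"; returns a dict with "frame" (480x640x3 uint8, red, green, blue), "range_z" (480x640 float32, m along the optical axis (not along the pixel's ray), 0 where there is no reading), "fx", "fy", "cx", "cy" (pixels), "position" and "orientation" of the camera in the world; the wrist camera has in their place "tool_from_camera" (4x4, takes a point from camera to tool coordinates, whose origin is the TCP and whose axes are the flange's). Camera axes: x right, y down, z forward; pixel columns grow to the right and rows downward; lengths in m; the calibration is good to about 2 mm. A picture is of the moment at which its call begins: read the wrist's pose just before it.
- finish_job(): hands the job in, once; it reports no verdict.
The state is a dict: "time_s": time; "q": joint angles; "joint_velocities": joint speeds; "joint_efforts": joint torques, N m; "eef_pos": TCP position; "eef_rot": TCP orientation; "contact_force": force on the tool from outside, world axes, zero at the start; "torque": the same for the moment, N m; "width": finger opening in m.
Only numpy, scipy, OpenCV 4.12 (cv2) and the standard library are available. Lean on these libraries where they do the work, as an engineer would, in place of code of your own. Each camera call takes 0.05 s, during which the arm holds its last target.

TASK

Push the white test-tube rack along its hold-down base until it sits fully home against the metal stop, and then flip the black-handled toggle lever behind the stop over towards the rack, so that it snaps past centre and clamps the rack. Only push: do not lift or tip the rack, and leave the burner, the jar and the marker pen where they are. Finish with the hand clear of everything.

Things in the scene. Friction and masses are not known exactly. Their poses are not given: they have to be found in the camera images.
- base: Grey hold-down plate fixed to the bench, 130 (x) by 330 (y) by 15 mm thick, spanning y -175 to +155 mm. Origin at bench height under the middle of the rack's seat; z up; the rack slides to -y, between two low rails (tops 29 mm above the bench, channel 78 mm wide) until it meets the stop.
- stop_top (a point): Middle of the top edge of the stop's face: an aluminium fence across the channel, at y = -60 mm of the base, top 60 mm above the bench, 12 mm thick. The toggle clamp stands behind it (to -y); nothing stands behind the clamp.
- rack: Loose white test-tube rack, 0.25 to 0.5 kg, 70 (x) by 120 (y) by 55 mm high, flat upright ends. Its 8 fixed tubes' caps reach 77 mm above its underside, 32 to 111 mm from its -y end. Origin: centre of its underside, 15 mm above the bench; axes as the base's within 1 degree. Starts 35 to 75 mm short of home; fully home its origin is at y = 0 of the base. Under 5 N slides it.
- clamp_hinge (a point): Middle of the clamp's level hinge axis, which runs along the base's x, at y = -95 mm of the base, 85 mm above the bench, between two steel cheeks whose tops are 97 mm above the bench and which span 44 mm in x.
- clamp (a joint): Clamp angle, rad. 0 = open (start): handle leans 35 degrees from upright, away from the rack (base's -y). At 0.61 the handle is upright, dead centre: short of it the lever springs back, past it it springs over by itself to about 1.22, its rubber foot pressing on the rack's top and the handle leaning 35 degrees over the rack. Mechanical end 1.27. Pushing it over takes up to about 12 N.
- clamp_grip (a point): Centre of the lever's black flat grip, 67 mm from the hinge axis; the grip is 28 mm wide along the base's x, 50 mm long along the lever (its end is 92 mm from the axis) and 14 mm thick. With the lever upright the grip's end is the clamp's highest point, 177 mm above the bench.
- burner: Loose laboratory burner, bystander: red round foot 72 mm across, slim dark tube, 113 mm high. Origin at the centre of its underside.
- bottle: Loose amber glass jar with a white cap, bystander: 54 mm across, 100 mm high. Origin at the centre of its underside.
- marker: Loose white marker pen with a black cap lying on the bench, bystander: 125 mm long, 18 mm wide, 14 mm high. Origin at its middle, on the bench.
Mind the look-alikes: they are no part of the job. There is more than one size of the rack; the job needs the middle-sized.

How it is judged:
By the outcome, as a careful person would: the job done as asked, in the order asked, and still so for the second after the job is handed in, with the robot touching nothing.
It also fails if it takes over 48 s, if anything falls off the work surface, if the arm or the gripper's body presses on something with over 40 N, if the wrist force passes 120 N, or if a joint passes its speed limit or range.

## Working session

There is one attempt and no reset: what is moved stays moved. The work goes in short steps, Python scripts to look and compute and a tool call to move; the robot and the scene stay as the last step left them, time stands still between calls to the robot, and variables do not carry over. Pictures are saved under pics/ and viewed, and the job is handed in when it is done.

Besides the shell and the picture viewer there is one more tool, called after ">>>" by a JSON object that holds its "fn" and its "kwargs". send_rows: Moves the arm, as the interface text tells. Its arguments: {"type":"object","properties":{"plan":{"type":"string"},"force":{"type":"number"}},"required":["plan"]}

```bash
mkdir -p pics; cat > h.py <<'E'
import numpy as np, cv2
from cell import r, camera, finish_job
def save(n,name,d=None):
    c=camera(n) if d is None else d
    cv2.imwrite(f'pics/{name}.png',cv2.cvtColor(c['frame'],cv2.COLOR_RGB2BGR)); return c
E
python3 - <<'E'
from h import *
import pickle
for n in ['side','top']:
    c=save(n,n+'0'); pickle.dump(c,open(n+'0.pkl','wb'))
    print(n,c['position'],c['orientation'],c['fx'],c['cx'],c['cy'])
print(r.observe(), r.tcp_to_grasp)
E
```

```text
side [0.42032198 0.91409901 0.68964088] [-1.25530505e+02  1.02625818e-01 -1.73742053e+02] 529.9759139738219 323.6311910806759 242.45094373673112
top [0.40626407 0.12070694 0.99242321] [-171.49418336   -2.00895371  -90.4513079 ] 472.8585746862906 323.4244245814315 241.22713290306012
{'time_s': 0.1, 'q': array([-7.48396094e+01,  1.24723254e+01,  9.25226760e+01,  6.37149636e-04,
        7.51337330e+01, -6.42958609e+00]), 'joint_velocities': array([-0.0532423 ,  0.00646106, -0.16938069,  0.019675  ,  0.02453629,
       -0.01111245]), 'joint_efforts': array([-1.80899792e-04, -3.98074365e+01, -3.04970634e+01, -1.19579186e-04,
        4.20950353e-03, -5.37597870e-06]), 'eef_pos': array([ 0.22978814, -0.58040117,  0.23006915]), 'eef_rot': array([-1.79872144e+02, -1.50275152e-02,  2.15897958e+01]), 'contact_force': array([ 0.02194005, -0.45496455, -0.15540162]), 'torque': array([ 0.01242316, -0.0013578 , -0.01386818]), 'width': 0.08531958641228359} 0.0187
```

View pics/side0.png

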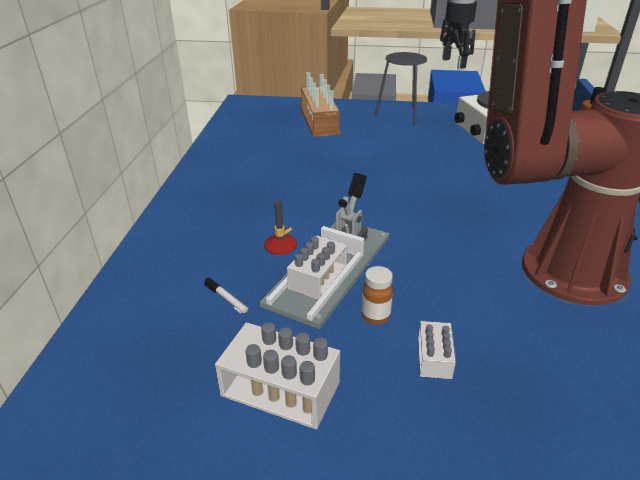

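View pics/top0.png

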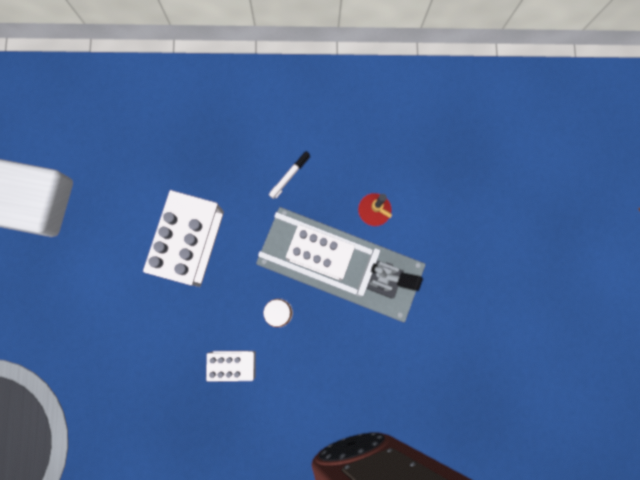

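The overhead view shows the base with corners near (279,209), (424,263), (405,321) and (257,264). The rack stands on it at about (318,250) with the stop at (368,272) and the lever's black grip at (405,280). Burner (375,209), jar (277,313), pen (290,175).

```bash
cat >> h.py <<'E'
from scipy.spatial.transform import Rotation as Ro
def plane(c,px,z):
    R=Ro.from_euler('xyz',c['orientation'],degrees=True).as_matrix()
    p=np.atleast_2d(px).astype(float)
    d=np.c_[(p[:,0]-c['cx'])/c['fx'],(p[:,1]-c['cy'])/c['fy'],np.ones(len(p))]@R.T
    z=np.broadcast_to(z,len(p))
    return np.array(c['position'])+d*((z-c['position'][2])/d[:,2])[:,None]
def cloud(c):
    R=Ro.from_euler('xyz',c['orientation'],degrees=True).as_matrix()
    v,u=np.mgrid[:480,:640]; Z=c['range_z']
    P=np.stack([(u-c['cx'])/c['fx']*Z,(v-c['cy'])/c['fy']*Z,Z],-1)
    return P@R.T+np.array(c['position'])
E
python3 - <<'E'
from h import *
import pickle
np.set_printoptions(precision=4,suppress=True)
c=pickle.load(open('top0.pkl','rb')); f=c['frame'].astype(int)
hsv=cv2.cvtColor(c['frame'],cv2.COLOR_RGB2HSV)
m=((hsv[...,1]<110)|(hsv[...,2]<50)).astype(np.uint8)
m[:200]=0;m[330:]=0;m[:,:245]=0;m[:,435:]=0
m=cv2.morphologyEx(m,cv2.MORPH_OPEN,np.ones((3,3)))
cs,_=cv2.findContours(m,0,2)
for k in sorted(cs,key=cv2.contourArea)[-2:]:
    rect=cv2.minAreaRect(k);b=cv2.boxPoints(rect);print(cv2.contourArea(k),b)
    P=plane(c,b,.015);print(P,np.linalg.norm(np.roll(P,-1,0)-P,axis=1))
P=cloud(c)
for u,v in [(268,240),(318,250),(345,266),(300,232),(368,272),(405,280),(415,282),(395,310)]: print(u,v,P[v,u],c['frame'][v,u])
# pieces for zoom
cv2.imwrite('pics/topz.png',cv2.resize(cv2.cvtColor(c['frame'][190:340,240:440],cv2.COLOR_RGB2BGR),None,fx=4,fy=4,interpolation=cv2.INTER_CUBIC))
s=pickle.load(open('side0.pkl','rb'))
cv2.imwrite('pics/sidez.png',cv2.resize(cv2.cvtColor(s['frame'][160:330,250:420],cv2.COLOR_RGB2BGR),None,fx=3.5,fy=3.5,interpolation=cv2.INTER_CUBIC))
E
```

```text
676.0 [[263. 298.]
 [292. 298.]
 [292. 327.]
 [263. 327.]]
[[0.4352 0.2099 0.015 ]
 [0.4348 0.1506 0.015 ]
 [0.3763 0.1505 0.015 ]
 [0.3768 0.2092 0.015 ]] [0.0592 0.0585 0.0587 0.0584]
9836.5 [[253.5262 263.371 ]
 [276.6102 204.6991]
 [427.428  264.0372]
 [404.344  322.7091]]
[[ 0.5064  0.2301  0.015 ]
 [ 0.6304  0.1834  0.015 ]
 [ 0.5034 -0.1321  0.015 ]
 [ 0.3829 -0.0795  0.015 ]] [0.1325 0.3401 0.1316 0.3333]
268 240 [0.5553 0.2009 0.0142] [135 146 151]
318 250 [0.527  0.098  0.0674] [245 242 244]
345 266 [0.4951 0.0451 0.0671] [243 241 243]
300 232 [0.5587 0.1331 0.0927] [174 173 183]
368 272 [ 0.4836 -0.0009  0.0607] [235 235 239]
405 280 [ 0.4621 -0.0574  0.141 ] [28 27 30]
415 282 [ 0.4572 -0.0712  0.1599] [30 29 33]
395 310 [ 0.4088 -0.0613  0.0134] [139 149 154]
```

```bash
ls pics
```

```text
side0.png
sidez.png
top0.png
topz.png
```

View pics/topz.png

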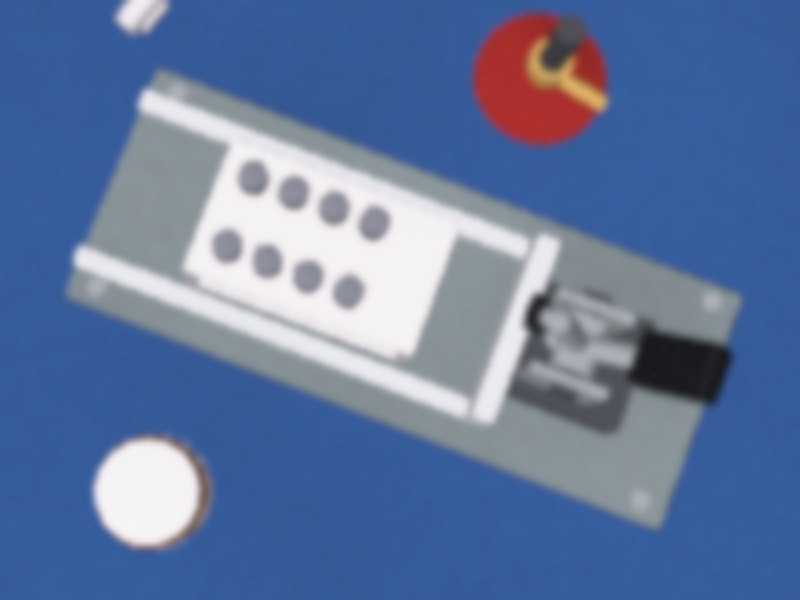

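View pics/sidez.png

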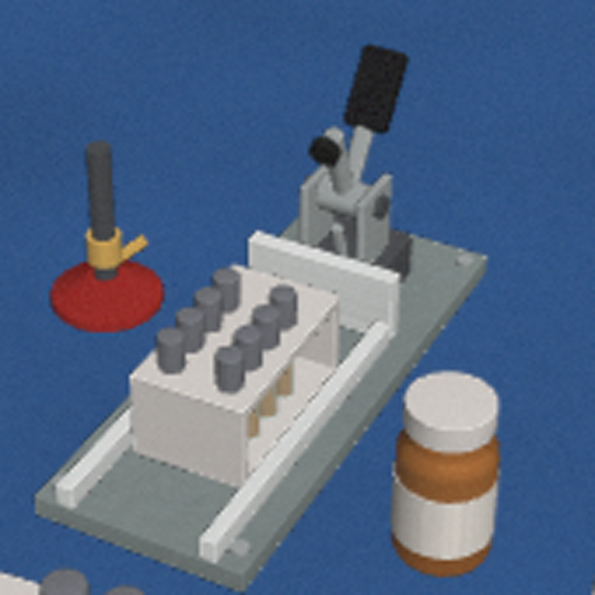

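```bash
python3 - <<'E'
from h import *
import pickle
np.set_printoptions(precision=4,suppress=True)
c=pickle.load(open('top0.pkl','rb'));P=cloud(c)
f=c['frame'].astype(int)
box=np.zeros((480,640),bool);box[200:330,245:435]=1
# rack top: z .06-.08 white
Z=P[...,2]
# base plate pts
b=box&(Z>.008)&(Z<.019)&(c['range_z']>0)
# blue excluded
b&=(f[...,2]-f[...,0]<40)
pts=P[b][:,:2].astype(np.float32)
print('base',cv2.minAreaRect(pts))
# axis +y of base direction from rect
rk=box&(Z>.062)&(Z<.075)&(f.min(-1)>215)
rk[:, 357:]=0
pr=P[rk][:,:2].astype(np.float32); print('rack',cv2.minAreaRect(pr),rk.sum(),Z[rk].mean())
st=box&(Z>.054)&(Z<.066)&(f.min(-1)>200); st[:,:357]=0
print('stop',cv2.minAreaRect(P[st][:,:2].astype(np.float32)),st.sum())
g=box&(f.max(-1)<50)&(Z>.11); print('grip',P[g].mean(0),P[g].min(0),P[g].max(0),g.sum())
for n,q in [('marker',(290,175)),('burner',(375,209)),('bottle',(277,313))]: print(n,P[q[1],q[0]])
E
```

```text
base ((0.5518364906311035, 0.031039133667945862), (0.3289633095264435, 0.22942711412906647), 68.36991119384766)
rack ((0.5243672132492065, 0.09410429000854492), (0.11954616010189056, 0.07068134844303131), 68.81976318359375) 1600 0.06925384196172477
stop ((0.48438528180122375, -0.0022153276950120926), (0.011150822974741459, 0.09652673453092575), 67.78356170654297) 236
grip [ 0.4606 -0.0619  0.1474] [ 0.4447 -0.0824  0.1256] [0.4898 0.0003 0.1641] 282
marker [0.6965 0.1556 0.0104]
burner [ 0.6127 -0.0191  0.0531]
bottle [0.4048 0.1759 0.0988]
```

>>> {"fn": "send_rows", "kwargs": {"plan": "0 15 35 4 2.35; 0 15 35 4 2.35; 0 15 35 4 2.35; 0 15 35 4 2.35; 0 15 35 4 2.35"}}

```text
time_s: 0.52
eef_pos: [0.3051, -0.4042, 0.2507]
eef_rot: [-179.9, -0.0, 33.4]
contact_force: [0.9, -0.0, 0.2]
width: 0.0254
```

>>> {"fn": "send_rows", "kwargs": {"plan": "0 15 35 0 2.35; 0 15 35 0 2.35; 0 15 35 0 2.35; 0 15 35 0 2.35; 0 15 35 0 2.35"}}

```text
time_s: 0.93
eef_pos: [0.38, -0.2292, 0.2509]
eef_rot: [-180.0, -0.0, 45.2]
contact_force: [0.8, -0.4, -0.5]
width: 0.0001
```

>>> {"fn": "send_rows", "kwargs": {"plan": "0 15 35 0 2.35; 0 15 35 0 2.35; 0 15 35 0 2.35; 0 15 35 0 2.35; 0 15 35 0 2.35"}}

```text
time_s: 1.35
eef_pos: [0.455, -0.0542, 0.251]
eef_rot: [-180.0, 0.0, 57.0]
contact_force: [0.0, -0.5, 0.5]
width: 0.0001
```

>>> {"fn": "send_rows", "kwargs": {"plan": "0 15 35 0 2.35; 0 15 35 0 2.35; 0 15 35 0 2.35; 0 15 35 0 2.35; 0 15 35 0 2.35"}}

```text
time_s: 1.77
eef_pos: [0.53, 0.1208, 0.2508]
eef_rot: [-180.0, 0.0, 68.7]
contact_force: [0.7, -0.6, -0.3]
width: 0.0002
```

>>> {"fn": "send_rows", "kwargs": {"plan": "0 15 34 0 0; 0 15.5 34 0 0; 0 0 0 -36 0; 0 0 0 -36 0; 0 0 0 -36 0"}}

```text
time_s: 2.18
eef_pos: [0.5609, 0.188, 0.1424]
eef_rot: [179.9, -0.0, 68.7]
contact_force: [0.1, -0.0, -0.9]
width: -0.0002
```

>>> {"fn": "send_rows", "kwargs": {"plan": "0 0 0 -36 0; 0 0 0 -30 0; 0 0 0 -20 0; 0 0 0 -10 0; 0 0 0 0 0"}}

```text
time_s: 2.6
eef_pos: [0.5575, 0.1862, 0.0438]
eef_rot: [-179.7, 0.2, 68.6]
contact_force: [-0.2, 0.1, -0.2]
width: -0.0
```

```bash
python3 - <<'E'
from h import *
import pickle
o=r.observe();print(o['eef_pos'],o['eef_rot'],o['contact_force'])
c=save('side','side1')
cv2.imwrite('pics/side1z.png',cv2.resize(cv2.cvtColor(c['frame'][130:350,200:440],cv2.COLOR_RGB2BGR),None,fx=2.7,fy=2.7,interpolation=cv2.INTER_CUBIC))
save('top','top1')
E
```

```text
[0.55749227 0.18622684 0.04378493] [-179.66304484    0.21903391   68.59275857] [-0.15019405  0.11405813 -0.23737584]
```

View pics/side1z.png

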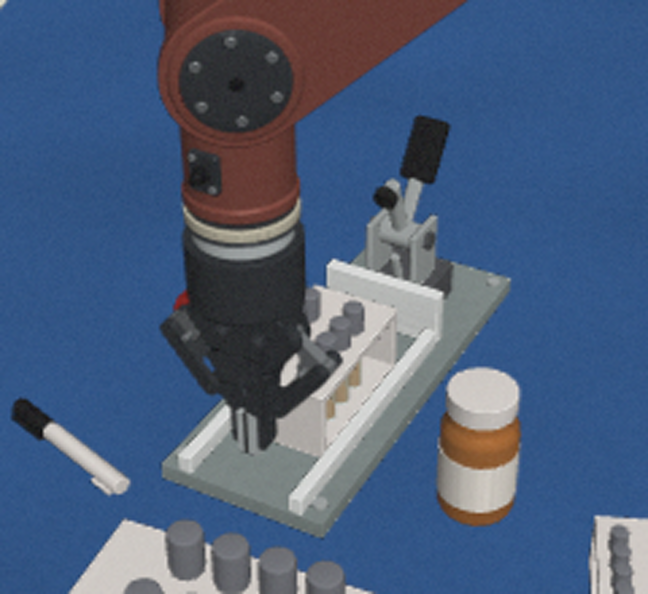

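The side view shows the shut fingers standing between the rails just behind the rack's +y end. The lever is open and the jar, burner and pen are clear.

>>> {"fn": "send_rows", "kwargs": {"plan": "0 -1.5 -4 -3 0; 0 -1.5 -4 -3 0; 0 -1.8 -4.7 0 0; 0 -1.8 -4.7 0 0; 0 0 0 0 0"}}

```text
time_s: 3.12
eef_pos: [0.5537, 0.1684, 0.0418]
eef_rot: [180.0, 0.0, 68.5]
contact_force: [-0.3, 0.1, -0.3]
width: 0.0001
```

>>> {"fn": "send_rows", "kwargs": {"plan": "0 -1.5 -3.7 0 0; 0 -1.5 -3.7 0 0; 0 -1.5 -3.7 0 0; 0 -1.5 -3.7 0 0; 0 0 0 0 0"}}

```text
time_s: 3.53
eef_pos: [0.5479, 0.1542, 0.0415]
eef_rot: [180.0, -0.0, 68.6]
contact_force: [0.5, -1.0, -0.3]
width: 0.0004
```

>>> {"fn": "send_rows", "kwargs": {"plan": "0 -1.5 -3.7 0 0; 0 -1.5 -3.7 0 0; 0 -1.5 -3.7 0 0; 0 -1.5 -3.7 0 0; 0 0 0 0 0"}}

```text
time_s: 3.95
eef_pos: [0.5417, 0.1391, 0.0414]
eef_rot: [180.0, 0.0, 68.6]
contact_force: [1.7, 0.3, 0.7]
width: -0.0001
```

```bash
python3 - <<'E'
from h import *
o=r.observe();print(o['eef_pos'],o['contact_force'])
c=save('side','side2')
cv2.imwrite('pics/side2z.png',cv2.resize(cv2.cvtColor(c['frame'][160:330,240:420],cv2.COLOR_RGB2BGR),None,fx=3.3,fy=3.3,interpolation=cv2.INTER_CUBIC))
E
```

```text
[0.54169933 0.13907912 0.0413945 ] [1.67308441 0.27251776 0.68722636]
```

View pics/side2z.png

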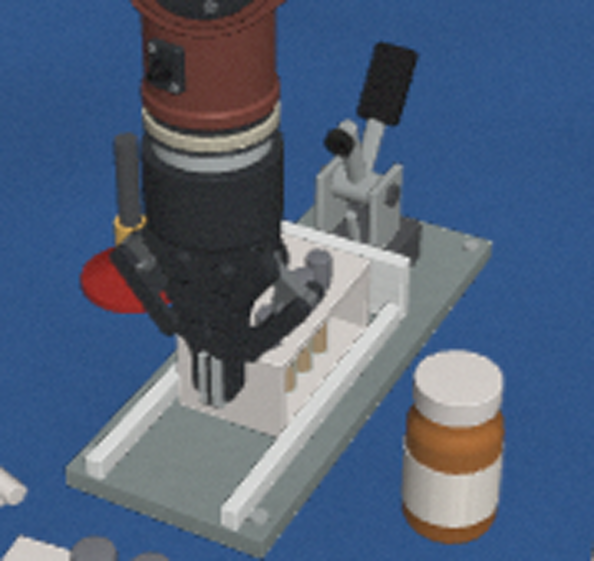

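The rack is moving with the fingers on its end face and stays flat between the rails, with a gap of roughly 15 mm left at the stop.

>>> {"fn": "send_rows", "kwargs": {"plan": "0 -1.1 -2.8 0 0; 0 -1.1 -2.8 0 0; 0 -1.1 -2.8 0 0; 0 -0.7 -1.9 0 0; 0 0 0 0 0"}}

```text
time_s: 4.42
eef_pos: [0.5376, 0.1291, 0.0413]
eef_rot: [-180.0, 0.0, 68.6]
contact_force: [0.1, 0.7, 0.8]
width: -0.0001
```

>>> {"fn": "send_rows", "kwargs": {"plan": "0 -0.7 -1.9 0 0; 0 0 0 0 0"}}

```text
time_s: 4.58
eef_pos: [0.5371, 0.1273, 0.0413]
eef_rot: [-180.0, 0.0, 68.6]
contact_force: [0.3, 2.5, -0.0]
width: -0.0001
```

>>> {"fn": "send_rows", "kwargs": {"plan": "0 -0.4 -0.9 0 0; 0 0 0 0 0"}}

```text
time_s: 4.75
eef_pos: [0.5367, 0.1267, 0.0413]
eef_rot: [-180.0, 0.0, 68.6]
contact_force: [-0.4, 1.7, 0.6]
width: 0.0001
```

>>> {"fn": "send_rows", "kwargs": {"plan": "0 -0.4 -0.9 0 0; 0 0 0 0 0"}}

```text
time_s: 4.92
eef_pos: [0.5363, 0.1258, 0.0413]
eef_rot: [-180.0, 0.0, 68.6]
contact_force: [1.0, 2.2, 0.4]
width: -0.0
```

>>> {"fn": "send_rows", "kwargs": {"plan": "0 -0.4 -0.9 0 0; 0 0 0 0 0"}}

```text
time_s: 5.08
eef_pos: [0.5359, 0.1249, 0.0413]
eef_rot: [-180.0, 0.0, 68.6]
contact_force: [0.9, 2.3, 0.3]
width: 0.0003
```

>>> {"fn": "send_rows", "kwargs": {"plan": "0 -0.4 -0.9 0 0; 0 0 0 0 0"}}

```text
time_s: 5.25
eef_pos: [0.5364, 0.1245, 0.0415]
eef_rot: [179.9, -0.1, 68.6]
contact_force: [3.3, 3.9, -1.1]
width: -0.0002
```

>>> {"fn": "send_rows", "kwargs": {"plan": "0 -0.4 -0.9 0 0; 0 0 0 0 0"}}

```text
time_s: 5.42
eef_pos: [0.5367, 0.1243, 0.0417]
eef_rot: [179.9, -0.2, 68.5]
contact_force: [3.9, 5.7, -2.4]
width: 0.0
```

>>> {"fn": "send_rows", "kwargs": {"plan": "0 -0.4 -0.9 0 0; 0 0 0 0 0"}}

```text
time_s: 5.58
eef_pos: [0.5367, 0.1242, 0.042]
eef_rot: [179.8, -0.3, 68.5]
contact_force: [3.9, 8.8, -2.4]
width: -0.0003
```

The fingers have stalled at base y of about 70.6 mm, against the 71 mm expected, and the force is climbing, so the rack should be home. I'll back off, rise and check.

>>> {"fn": "send_rows", "kwargs": {"plan": "0 3 8 0 0; 0 5 13 0 0; 0 5 13 0 0; 0 0 0 40 0; 0 0 0 40 0"}}

```text
time_s: 6.0
eef_pos: [0.544, 0.1568, 0.1171]
eef_rot: [-179.4, 0.4, 68.7]
contact_force: [0.6, -0.2, 0.4]
width: 0.0001
```

>>> {"fn": "send_rows", "kwargs": {"plan": "0 0 0 40 0; 0 0 0 40 0; 0 0 0 40 0; 0 5 13 20 0; 0 0 0 0 0"}}

```text
time_s: 6.42
eef_pos: [0.5572, 0.1719, 0.2693]
eef_rot: [179.3, -0.4, 68.7]
contact_force: [-0.2, -0.3, 0.1]
width: 0.0003
```

```bash
python3 - <<'E'
from h import *
o=r.observe();print(o['eef_pos'],o['eef_rot'],o['contact_force'])
c=save('side','side3')
cv2.imwrite('pics/side3z.png',cv2.resize(cv2.cvtColor(c['frame'][160:330,240:420],cv2.COLOR_RGB2BGR),None,fx=3.3,fy=3.3,interpolation=cv2.INTER_CUBIC))
c=save('top','top3')
cv2.imwrite('pics/top3z.png',cv2.resize(cv2.cvtColor(c['frame'][190:340,240:440],cv2.COLOR_RGB2BGR),None,fx=4,fy=4,interpolation=cv2.INTER_CUBIC))
E
```

```text
[0.55715508 0.17191133 0.2693235 ] [179.34962981  -0.43080461  68.66643933] [-0.1630722  -0.29941092  0.09566254]
```

View pics/side3z.png

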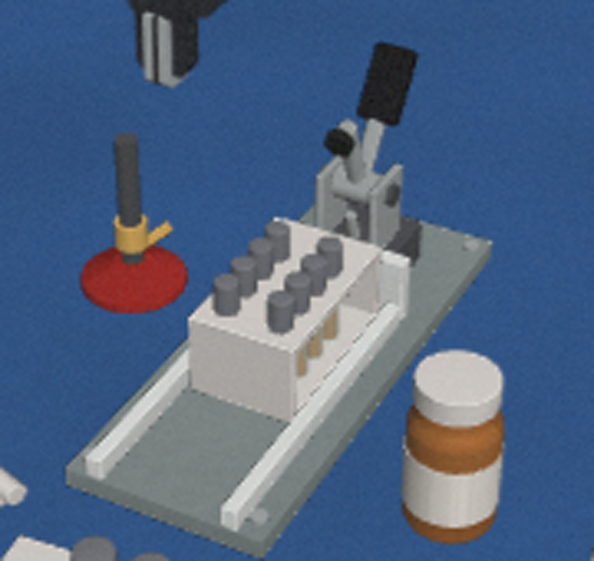

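View pics/top3z.png

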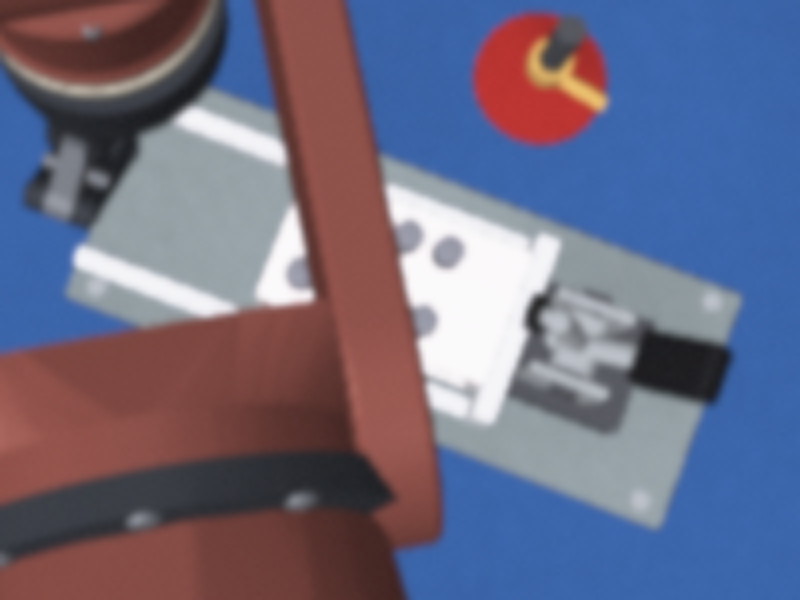

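Both views show the rack flush with the stop, flat between its rails. Burner, jar and pen haven't moved. Next is the far side of the lever.

>>> {"fn": "send_rows", "kwargs": {"plan": "0 -12 -30 0 0; 0 -12 -30 0 0; 0 -12 -30 0 0; 0 -12 -30 0 0; 0 -12 -30 0 0"}}

```text
time_s: 6.93
eef_pos: [0.4901, 0.0183, 0.2581]
eef_rot: [-179.7, 0.1, 68.6]
contact_force: [0.4, -0.5, -0.9]
width: -0.0002
```

>>> {"fn": "send_rows", "kwargs": {"plan": "0 -12 -30 0 0; 0 -12 -30 0 0; 0 -12 -30 0 0; 0 -12 -30 0 0; 0 -13 -30 0 0"}}

```text
time_s: 7.35
eef_pos: [0.4294, -0.1313, 0.2584]
eef_rot: [-179.7, 0.0, 68.6]
contact_force: [0.1, -0.7, -0.3]
width: 0.0001
```

>>> {"fn": "send_rows", "kwargs": {"plan": "0 0 0 -30 0; 0 0 0 -30 0; 0 0 0 -30 0; 0 0 0 -20 0; 0 0 0 0 0"}}

```text
time_s: 7.77
eef_pos: [0.4255, -0.1281, 0.1436]
eef_rot: [-179.1, -0.0, 68.6]
contact_force: [-0.0, 0.9, -0.7]
width: -0.0003
```

>>> {"fn": "send_rows", "kwargs": {"plan": "0 4.5 -1.5 -5 0; 0 4.5 -2 -6 0; 0 4 9 0 0; 0 4 9 0 0; 0 0 0 0 0"}}

```text
time_s: 8.18
eef_pos: [0.4504, -0.115, 0.1415]
eef_rot: [179.9, -0.1, 68.7]
contact_force: [0.4, 0.6, 0.2]
width: 0.0001
```

```bash
python3 - <<'E'
from h import *
o=r.observe();print(o['eef_pos'],o['eef_rot'],o['contact_force'])
d=o['eef_pos'][:2]-[.5095,.059];print('base xy',d@[.931,-.365],d@[.365,.931])
c=save('side','side4')
cv2.imwrite('pics/side4z.png',cv2.resize(cv2.cvtColor(c['frame'][60:300,260:500],cv2.COLOR_RGB2BGR),None,fx=2.4,fy=2.4,interpolation=cv2.INTER_CUBIC))
E
```

```text
[ 0.45041453 -0.11497048  0.14145936] [ 1.79883877e+02 -5.11349103e-02  6.86754796e+01] [0.38132392 0.63544278 0.17108847]
base xy 0.008490651315602308 -0.1835327167988361
```

View pics/side4z.png

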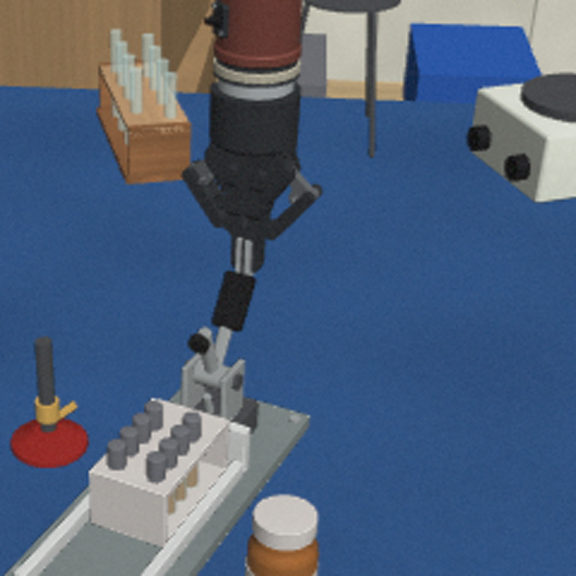

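>>> {"fn": "send_rows", "kwargs": {"plan": "0 -3.7 1.5 -4 0; 0 -3.7 1.5 -4 0; 0 0 0 0 0; 0 0 0 0 0"}}

```text
time_s: 8.57
eef_pos: [0.4405, -0.113, 0.1318]
eef_rot: [-179.9, 0.0, 68.6]
contact_force: [-0.1, 0.0, -0.2]
width: -0.0001
```

>>> {"fn": "send_rows", "kwargs": {"plan": "0 1.8 4.7 0 0; 0 1.8 4.7 0 0; 0 1.8 4.7 0 0; 0 1.8 4.7 0 0; 0 0 0 0 0"}}

```text
time_s: 8.98
eef_pos: [0.4489, -0.0941, 0.1325]
eef_rot: [180.0, 0.0, 68.7]
contact_force: [-0.2, 0.6, 0.0]
width: -0.0001
```

>>> {"fn": "send_rows", "kwargs": {"plan": "0 1.8 4.7 0 0; 0 1.8 4.7 0 0; 0 1.8 4.7 0 0; 0 1.8 4.7 0 0; 0 0 0 0 0"}}

```text
time_s: 9.4
eef_pos: [0.4573, -0.0771, 0.1339]
eef_rot: [179.8, 0.1, 68.6]
contact_force: [-1.1, -5.0, 3.7]
width: -0.0002
```

>>> {"fn": "send_rows", "kwargs": {"plan": "0 1.8 4.7 0 0; 0 1.8 4.7 0 0; 0 1.8 4.7 0 0; 0 1.8 4.7 0 0; 0 0 0 0 0"}}

```text
time_s: 9.82
eef_pos: [0.4653, -0.0575, 0.1363]
eef_rot: [179.8, 0.0, 68.6]
contact_force: [-4.2, -4.2, 16.6]
width: 0.0001
```

```bash
python3 - <<'E'
from h import *
o=r.observe();print(o['contact_force'])
d=o['eef_pos'][:2]-[.5095,.059];print('base xy',d@[.931,-.365],d@[.365,.931])
c=save('side','side5')
cv2.imwrite('pics/side5z.png',cv2.resize(cv2.cvtColor(c['frame'][60:300,260:500],cv2.COLOR_RGB2BGR),None,fx=2.4,fy=2.4,interpolation=cv2.INTER_CUBIC))
E
```

```text
[-4.1866182  -4.20517128 16.57693171]
base xy 0.00138203519680042 -0.12456977321193727
```

View pics/side5z.png

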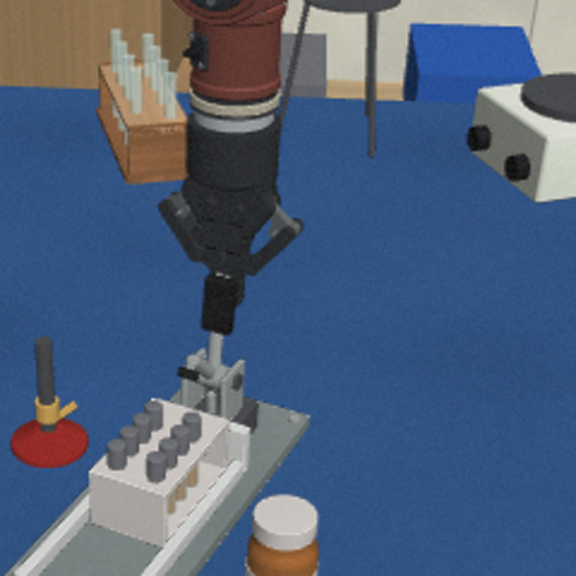

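The lever is nearly upright, but the upward force of 16.6 N suggests the grip's end is against the upper part of the fingers. I'll raise the tool before pushing on.

>>> {"fn": "send_rows", "kwargs": {"plan": "0 0 0 5 0; 0 0 0 5 0; 0 0 0 5 0; 0 0 0 0 0"}}

```text
time_s: 10.2
eef_pos: [0.463, -0.0566, 0.1478]
eef_rot: [180.0, -0.0, 68.6]
contact_force: [-0.6, -1.2, 0.6]
width: -0.0002
```

>>> {"fn": "send_rows", "kwargs": {"plan": "0 1.8 4.7 1 0; 0 1.8 4.7 1 0; 0 1.8 4.7 1 0; 0 0 0 0 0"}}

```text
time_s: 10.53
eef_pos: [0.4686, -0.0415, 0.1502]
eef_rot: [-180.0, -0.1, 68.6]
contact_force: [-0.2, 0.2, -0.2]
width: 0.0
```

>>> {"fn": "send_rows", "kwargs": {"plan": "0 1.8 4.7 0 0; 0 1.8 4.7 0 0; 0 0 0 0 0"}}

```text
time_s: 10.78
eef_pos: [0.4722, -0.0324, 0.1501]
eef_rot: [-180.0, -0.0, 68.6]
contact_force: [-0.2, 0.2, -0.3]
width: 0.0005
```

```bash
python3 - <<'E'
from h import *
o=r.observe();print(o['contact_force'])
d=o['eef_pos'][:2]-[.5095,.059];print('base xy',d@[.931,-.365],d@[.365,.931])
c=save('side','side6')
cv2.imwrite('pics/side6z.png',cv2.resize(cv2.cvtColor(c['frame'][60:300,260:500],cv2.COLOR_RGB2BGR),None,fx=2.4,fy=2.4,interpolation=cv2.INTER_CUBIC))
E
```

```text
[-0.21645277  0.2062293  -0.33943223]
base xy -0.001400076219995076 -0.09874311951262518
```

View pics/side6z.png

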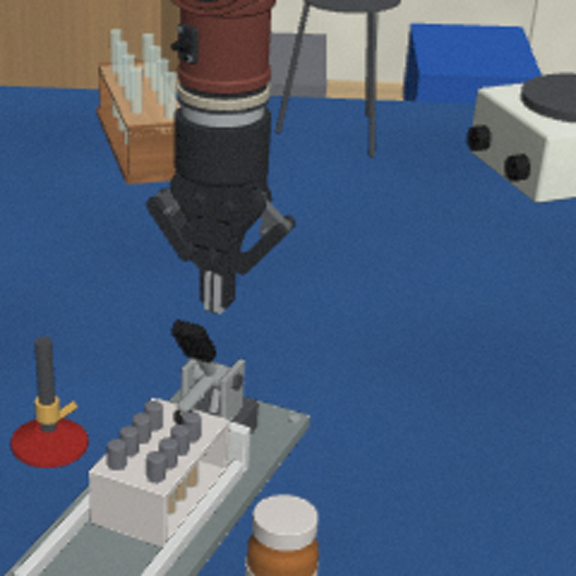

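The lever has snapped over: the grip leans over the rack and the foot is on the rack's top. The force on the tool is close to zero. I'll retreat backwards, then up.

>>> {"fn": "send_rows", "kwargs": {"plan": "0 -3 -8 5 0; 0 -5 -13 15 0; 0 -6 -16 25 0; 0 -8 -20 30 0; 0 -8 -20 30 0"}}

```text
time_s: 11.25
eef_pos: [0.4407, -0.1112, 0.2561]
eef_rot: [-179.9, 0.0, 68.6]
contact_force: [0.0, -0.6, 0.4]
width: -0.0
```

>>> {"fn": "send_rows", "kwargs": {"plan": "0 -6 -35 10 0; 0 -6 -35 0 0; 0 -6 -35 0 0; 0 -6 -35 0 0; 0 -6 -35 0 0"}}

```text
time_s: 11.67
eef_pos: [0.4108, -0.2876, 0.2661]
eef_rot: [179.9, 0.0, 68.6]
contact_force: [0.9, -0.4, 0.6]
width: -0.0003
```

>>> {"fn": "send_rows", "kwargs": {"plan": "0 -6 -35 0 0; 0 -6 -35 0 0; 0 -6 -25 0 0; 0 0 0 0 0; 0 0 0 0 0"}}

```text
time_s: 12.08
eef_pos: [0.3928, -0.3818, 0.2653]
eef_rot: [-180.0, -0.0, 68.4]
contact_force: [0.4, 1.0, -0.1]
width: 0.0004
```

```bash
python3 - <<'E'
from h import *
import pickle
o=r.observe();print(o['time_s'],o['eef_pos'],o['contact_force'])
c=save('side','side7')
cv2.imwrite('pics/side7z.png',cv2.resize(cv2.cvtColor(c['frame'][160:330,200:420],cv2.COLOR_RGB2BGR),None,fx=3.3,fy=3.3,interpolation=cv2.INTER_CUBIC))
c=save('top','top7')
cv2.imwrite('pics/top7z.png',cv2.resize(cv2.cvtColor(c['frame'][140:340,240:440],cv2.COLOR_RGB2BGR),None,fx=3,fy=3,interpolation=cv2.INTER_CUBIC))
P=cloud(c);f=c['frame'].astype(int);Z=P[...,2]
box=np.zeros((480,640),bool);box[200:330,245:435]=1
g=box&(f.max(-1)<50)&(Z>.11)
p=P[g]; d=p[:,:2]-[.5095,.059]; print('grip base y,z',(d@[.365,.931]).mean(),p[:,2].mean(),g.sum())
rk=box&(Z>.064)&(Z<.075)&(f.min(-1)>215)
d=P[rk][:,:2]-[.5095,.059];y=d@[.365,.931];x=d@[.931,-.365];print('rack y',np.percentile(y,[1,99]),'x',np.percentile(x,[1,99]),'z',Z[rk].mean())
c0=pickle.load(open('top0.pkl','rb'));P0=cloud(c0)
for q in [(290,175),(375,209),(277,313)]: print(P0[q[1],q[0]],P[q[1],q[0]])
E
```

```text
12.0833 [ 0.3928288  -0.38180263  0.26533998] [ 0.35854605  1.0333603  -0.10830345]
grip base y,z -0.05678333544642631 0.14983136786416892 197
rack y [-0.05867762  0.05839384] x [-0.03391095  0.03524557] z 0.06933449720999148
[0.69646765 0.15556835 0.01042163] [0.6964535  0.15556665 0.01046951]
[ 0.61272312 -0.01907959  0.05305091] [ 0.6132812  -0.01945745  0.0505117 ]
[0.40475564 0.17592714 0.09881048] [0.40475609 0.17591036 0.09908193]
```

View pics/side7z.png

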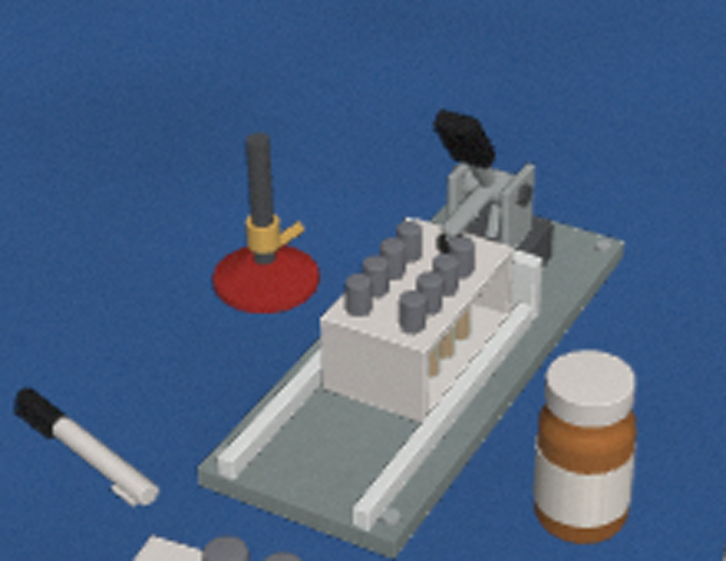

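View pics/top7z.png

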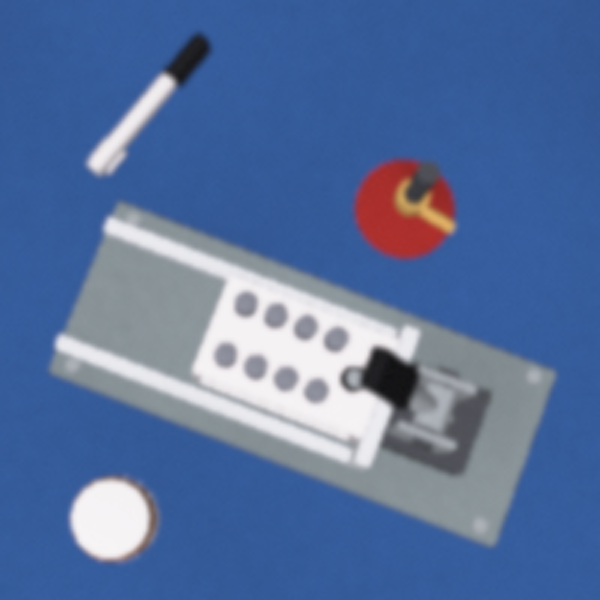

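The final pictures show the rack against the stop, the grip leaning over it and the foot down on its top. The bystanders are where they started and the hand is away.

```bash
python3 -c "
from h import *
print(finish_job())"
```

```text
the job is handed in; nothing more can be done
None
```

The rack is home against the stop and the toggle lever is over centre, clamping it. I handed the job in at about 12 s of the 48 s allowed.

- **Rack:** I pushed it about 38 mm with the shut fingers until it stalled against the stop at about 10 N. The last overhead view puts its ends at y ≈ ±59 mm of the base, which is centred on 0 and so fully home. Its top is at 69 mm, so it lies flat.
- **Lever:** I pushed the grip over from behind and it snapped past centre. The last check puts the grip at base y ≈ -57 mm, which matches the 35° lean, with the foot on the rack's top.
- **Upward force during the push:** Partway through, the upward force reached about 17 N. The likely cause is the grip's end touching the upper part of the fingers. I raised the tool about 12 mm and finished the push without further load.
- **Bystanders:** The pen and jar read the same before and after. The burner point differed by 0.7 mm across and 2.5 mm in height. That is about the camera's accuracy, and it looks unmoved in the pictures.
- **Hand:** It finished about 0.3 m clear of the clamp, with a force reading of about 1 N, which is noise.

No checks failed. `finish_job()` gave no verdict.

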